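Line up the vial and jars by height on the marked board

ROBOT

A 6-joint arm with a two-finger parallel gripper is mounted at the origin on a cart in front of the work surface, level with it; the furniture and walls round the work are solid. World frame = base frame: x ahead of the robot, y to its left, z up, the work surface at z = 0. Lengths are in mm, angles in rad, forces in N, time in s.
With the tool pointing down it reaches from about 300 to 775 mm from the base axis. Payload 14.6 kg.
Tool frame: the origin (TCP) lies at the very end of the fingers, on their centre line; the grasp point (between the pads) lies 19 mm behind it; z points along the fingers, y is the line along which they close (so a half turn about z gives the same grasp; the last joint's range is limited). The gripper opens to 94 mm and grips with 3 to 60 N. Pads are 16 mm wide; open, the fingers measure 119 mm over their backs; the gripper's body (75 mm by 177 mm) begins 78 mm behind the grasp point.
Start: joints at [1.159, 0.3, 1.521, -0, 1.321, -0.067], TCP at [185.902, 517.619, 205.446] pointing down, gripper open.
Joint ranges: [-3.03, 3.03], [-0.79, 2.21], [0.23, 2.52], [-1.04, 4.18], [0, 3.07], [-2.55, 2.55]. Speed limits (rad/s): [2.22, 2.22, 2.57, 3.14, 3.14, 3.14].

INTERFACE

Orientations are given as a unit quaternion [x, y, z, w].
In Python, from cell import * gives the robot as it stands.
- The arm moves only by the tool drive_tool, never from a script. Its argument "rows" is one flat list of numbers, 7 for each row, row after row: the shift along the tool's x, y, z as a fraction of full scale, then the turn, a rotation vector about the tool's x, y, z as a fraction of full scale, then the closure, from -1 (fully open) to 1 (shut). In form: [tx, ty, tz, rx, ry, rz, jaw, tx, ty, tz, rx, ry, rz, jaw, ...]. A call has 1 to 20 rows; each row is the pose to reach, as a shift and turn from the pose commanded when the call began, along the tool's axes at that moment; what a row does not reach only later rows make up. Full scale, the value 1, is 40 cm for a shift and 0.5 rad for a turn. A row lasts 1/8 s, in which the tool goes at most 62.5 mm and 10.7 degrees, less where a joint would pass 70% of its speed; a pose out of reach is approached as far as the arm can. A call with a number of a shift or a turn outside -1 to 1 is refused whole. A call with a gripper value outside its range is refused whole. The fingers move at their own pace and stop on an object; "squeeze" is the grip in N (left out, the last holds). Time passes only in rows, so rows that repeat a pose let the fingers close. It gives the time, the measured TCP pose, the force, the opening and the grip force at its end, in the units of the state.
- get_state(): the state, without advancing time (a new reading comes with each control period).
- grab_frame(name): name is "scene" or "top"; returns (picture, depth): 384x512x3 uint8, red, green, blue; 384x512 float32, mm along the optical axis (not along the pixel's ray), 0 where there is no reading.
- camera_model(name): a dict with "K" (3x3 intrinsics, pixels), "D" ([k1, k2, p1, p2, k3] as OpenCV has them; the pictures are not rectified), "rvec" (rotation vector, rad) and "tvec" (3), from world to camera coordinates, as OpenCV has them. Camera axes: x right, y down, z forward; pixel columns grow to the right and rows downward; lengths in mm; the calibration is good to about 2 mm. A picture is of the moment at which its call begins. camera_model takes no time and is no camera call.
- close_job(): hands the job in; it is judged then, once.
The state is a dict: "time": time; "joint_positions": joint angles; "joint_velocities": joint speeds; "joint_torque": joint torques, N m; "eef_pos": TCP position; "tcp_rot": TCP orientation; "wrist_force": force on the tool from outside, world axes, zero at the start; "wrist_torque": the same for the moment, N m; "gripper_width": opening from 0.0 (shut) to 1.0 (fully open); "finger_force": force on a finger pad.
Only numpy, scipy, OpenCV 4.12 (cv2) and the standard library are available. Lean on these libraries where they do the work, as an engineer would, in place of code of your own. Each camera call takes 0.05 s, during which the arm holds its last target. There are 200 camera calls.

TASK

Stand the brown vial and the three red-capped jars upright on the four round marks of the white board, one to a mark and centred on it, in order of height: the shortest on the mark next to the green block, rising to the tallest at the other end. Do not knock or shift the glass beaker that stands among them.

Things in the scene. Friction and masses are not known exactly. Their poses are not given: they have to be found in the camera images.
- vial_center (a point): brown vial with a blue screw cap and a white band, the shortest of the four: round, 24 mm in diameter, 73 mm tall with its cap, stands loose and upright on the worktop at the start. The point is its centre, half-way up (36.5 mm above its foot); z points up its axis
- small_jar_center (a point): white reagent jar with a red screw cap, the smallest and shortest of the three jars: round, 38 mm in diameter, 82 mm tall with its cap, stands loose and upright on the worktop at the start. The point is its centre, half-way up (41.0 mm above its foot); z points up its axis
- middle_jar_center (a point): white reagent jar with a red screw cap, middle in size of the three jars: round, 44 mm in diameter, 94 mm tall with its cap, stands loose and upright on the worktop at the start. The point is its centre, half-way up (47.0 mm above its foot); z points up its axis
- large_jar_center (a point): white reagent jar with a red screw cap, the largest of the three jars and the tallest of the four things: round, 52 mm in diameter, 105 mm tall with its cap, stands loose and upright on the worktop at the start. The point is its centre, half-way up (52.5 mm above its foot); z points up its axis
- mark_1: fixed round mark (blue rim, grey field), at one end of the row of four on the fixed white board (80 x 400 x 5 mm): a disc 64 mm in diameter, 2 mm thick. Marks 1 to 4 follow in a straight row, 85 mm between centres. Origin: centre of its underside, 5 mm above the worktop; its top, where things stand, is 2 mm higher. y runs along the row towards mark 1's end, x across it, z up
- mark_2: fixed round mark (blue rim, grey field), within the row of four on the fixed white board (80 x 400 x 5 mm): a disc 64 mm in diameter, 2 mm thick. Marks 1 to 4 follow in a straight row, 85 mm between centres. Origin: centre of its underside, 5 mm above the worktop; its top, where things stand, is 2 mm higher. y runs along the row towards mark 1's end, x across it, z up
- mark_3: fixed round mark (blue rim, grey field), within the row of four on the fixed white board (80 x 400 x 5 mm): a disc 64 mm in diameter, 2 mm thick. Marks 1 to 4 follow in a straight row, 85 mm between centres. Origin: centre of its underside, 5 mm above the worktop; its top, where things stand, is 2 mm higher. y runs along the row towards mark 1's end, x across it, z up
- mark_4: fixed round mark (blue rim, grey field), at one end of the row of four on the fixed white board (80 x 400 x 5 mm): a disc 64 mm in diameter, 2 mm thick. Marks 1 to 4 follow in a straight row, 85 mm between centres. Origin: centre of its underside, 5 mm above the worktop; its top, where things stand, is 2 mm higher. y runs along the row towards mark 1's end, x across it, z up
- green_block: fixed green end block (70 mm across the board, 18 mm along it, 14 mm high) on the white board beyond one end of the row, 52.5 mm from the centre of the nearest mark: the shortest thing belongs at this end. It may lie beyond mark 1 or beyond mark 4; a like block at the other end is grey. Origin: centre of its underside, 5 mm above the worktop
- beaker_center (a point): empty open glass beaker, 59 mm wide, 64 mm tall, standing loose among the jars: a fragile bystander, to be left alone. The point is on its axis, 32 mm above its foot. (A flat clear glass dish, 60 mm wide and 12 mm high, also lies among the jars as clutter.)

How it is judged:
By the outcome, as a careful person would: the job done as asked, in the order asked, and still so for the second after the job is handed in, with the robot touching nothing.
It also fails if it takes over 115 s, if anything falls off the work surface, if the arm or the gripper's body presses on something with over 40 N, if the wrist force passes 120 N, or if a joint passes its speed limit or range.

## Working session

There is one attempt and no reset: what is moved stays moved. The work goes in short steps, Python scripts to look and compute and a tool call to move; the robot and the scene stay as the last step left them, time stands still between calls to the robot, and variables do not carry over. Pictures are saved under pics/ and viewed, at most 14 in all, crops included, and the job is handed in when it is done.

Besides the shell and the picture viewer there is one more tool, called in YAML: its name, and indented under it one key for each argument. drive_tool: Moves the arm, as the interface text tells. Its arguments: {"type":"object","properties":{"rows":{"type":"array"},"squeeze":{"type":"number"}},"required":["rows"]}

```bash
mkdir -p pics
cat > h.py <<'E'
from cell import *
import numpy as np, cv2
from scipy.spatial.transform import Rotation as R
def cam(n):
    m=camera_model(n); return np.array(m["K"],float),np.array(m["D"],float),cv2.Rodrigues(np.array(m["rvec"],float))[0],np.array(m["tvec"],float).ravel()
def ray(n,uv):
    K,D,Rm,t=cam(n); p=cv2.undistortPoints(np.array(uv,float).reshape(-1,1,2),K,D).reshape(-1,2)
    d=np.c_[p,np.ones(len(p))]; return -Rm.T@t, d@Rm
def onz(n,uv,z):
    c,d=ray(n,uv); return c+d*((z-c[2])/d[:,2])[:,None]
def cloud(n,dep):
    v,u=np.mgrid[:384,:512]; c,d=ray(n,np.c_[u.ravel(),v.ravel()]); return (c+d*dep.reshape(-1,1)).reshape(384,512,3)
E
python3 - <<'E'
from h import *
s=get_state();print({k:np.round(v,3) for k,v in s.items()})
for n in("scene","top"):
    p,d=grab_frame(n);np.savez(f"{n}0.npz",p=p,d=d)
    cv2.imwrite(f"pics/{n}0.png",cv2.resize(p[:,:,::-1],(800,600),interpolation=cv2.INTER_CUBIC))
    K,D,Rm,t=cam(n);print(n,-Rm.T@t,Rm[2],(d>0).mean())
E
```

```text
{'time': np.float64(0.0), 'joint_positions': array([ 1.159,  0.3  ,  1.522,  0.   ,  1.321, -0.067]), 'joint_velocities': array([-0.001, -0.   , -0.001,  0.   ,  0.   ,  0.001]), 'joint_torque': array([-0.0000e+00, -5.3180e+01, -3.5274e+01,  7.1000e-02,  2.4000e-02,
       -0.0000e+00]), 'eef_pos': array([185.793, 517.383, 204.877]), 'tcp_rot': array([ 0.172,  0.985, -0.001, -0.   ]), 'wrist_force': array([ 0.245, -0.365,  0.76 ]), 'wrist_torque': array([0.022, 0.02 , 0.034]), 'finger_force': np.float64(0.0), 'gripper_width': np.float64(0.999)}
scene [118.49947007 671.50635173 781.43369207] [ 0.3507107  -0.65968027 -0.66469839] 0.9960988362630209
top [ 256.58945791  -47.50993446 1334.69340256] [ 0.18272019  0.01910523 -0.98297931] 0.9958852132161459
```

View pics/top0.png

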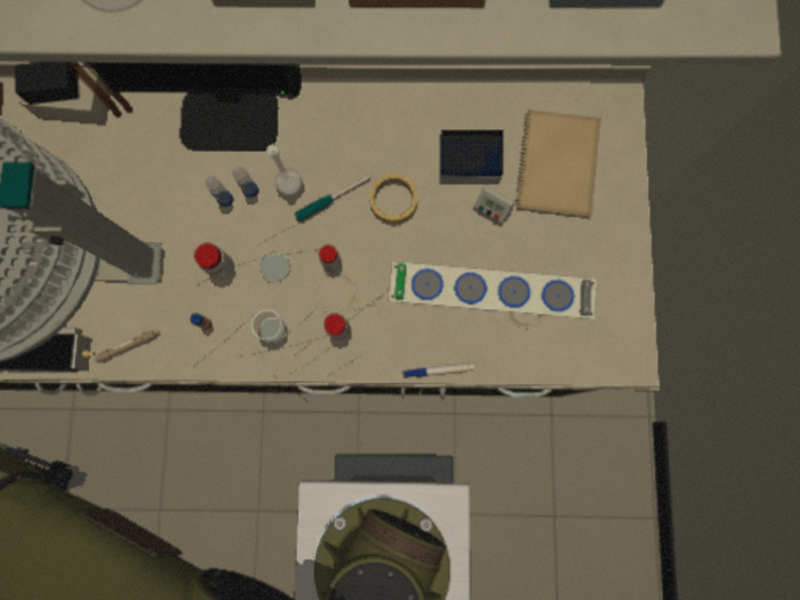

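View pics/scene0.png

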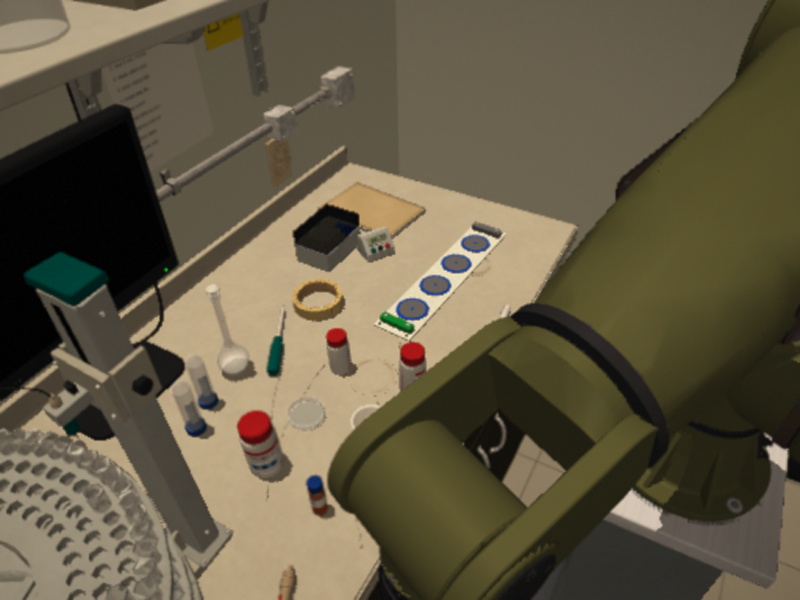

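The top view (800x600) shows the red caps at (208,256) large, (328,254) small and (335,324) middle. The vial is at (198,320), the beaker at (268,326) and the dish at (275,266). The marks are at x≈427, 471, 515 and 558, with the green block at (400,281), next to the leftmost mark.

```bash
cat >> h.py <<'E'
def blobs(n,p,lo,hi,lo2=None,hi2=None,amin=8):
    hsv=cv2.cvtColor(p,cv2.COLOR_RGB2HSV); m=cv2.inRange(hsv,lo,hi)
    if lo2: m|=cv2.inRange(hsv,lo2,hi2)
    k,lab,st,c=cv2.connectedComponentsWithStats(m); return [(lab==i,st[i],c[i]) for i in range(1,k) if st[i][4]>=amin]
def caps(n,p,d,near=None):
    C=cloud(n,d)
    for nm,a in (("red",((0,120,60),(8,255,255),(172,120,60),(180,255,255))),("blue",((105,110,40),(125,255,255))),("green",((50,120,40),(85,255,255)))):
        for m,st,c in blobs(n,p,*a,amin=12):
            P=C[m]; zt=np.percentile(P[:,2],90); T=P[P[:,2]>zt-6]
            print(n,nm,"px",np.round(c*800/512),"A",st[4],"ztop",zt.round(1),"mid",((T.min(0)+T.max(0))/2)[:2].round(1),"mean",T.mean(0)[:2].round(1),"ext",np.ptp(T,axis=0)[:2].round(1))
E
python3 - <<'E'
from h import *
for n in("scene","top"):
    f=np.load(f"{n}0.npz");caps(n,f["p"],f["d"])
f=np.load("top0.npz")
for n,x0,y0,w,h in(("a",110,145,120,80),("b",240,160,150,50)):
    cv2.imwrite(f"pics/{n}.png",cv2.resize(f["p"][y0:y0+h,x0:x0+w,::-1],None,fx=800/w if n=="b" else 6.5,fy=800/w if n=="b" else 6.5,interpolation=cv2.INTER_CUBIC))
print(onz("top",np.array([[268,326],[275,266]])*.64,64)[0],onz("top",np.array([[275,266]])*.64,12))
E
```

```text
scene red px [336. 337.] A 139 ztop 83.9 mid [568.2 110.8] mean [567.3 112.3] ext [32.  35.2]
scene red px [412. 353.] A 209 ztop 95.3 mid [286.5 372.9] mean [431.7  97.7] ext [336.  597.3]
scene red px [254. 427.] A 385 ztop 107.1 mid [348.4 488.9] mean [554.2 332.3] ext [459.9 365.3]
scene red px [261. 451.] A 40 ztop 68.2 mid [546.3 339.2] mean [541.8 344.6] ext [30.3 32.3]
scene blue px [474. 246.] A 30 ztop 9.0 mid [328.  160.1] mean [ 489.2 -288.2] ext [ 419.  1022.9]
scene blue px [455. 265.] A 40 ztop 9.9 mid [331.1 197.5] mean [ 499.9 -215.9] ext [425.1 948. ]
scene blue px [434. 288.] A 46 ztop 9.0 mid [ 520.9 -159.8] mean [ 516.1 -151.1] ext [59.7 55.9]
scene blue px [411. 312.] A 65 ztop 8.7 mid [527.5 -78.8] mean [523.1 -69.7] ext [59.4 63.7]
scene blue px [208. 404.] A 30 ztop 13.6 mid [711.7 284.8] mean [710.3 288.1] ext [18.1 22.5]
scene blue px [196. 431.] A 40 ztop 14.2 mid [411.7 498.1] mean [669.3 350.6] ext [586.5 346.8]
scene blue px [314. 484.] A 79 ztop 75.7 mid [443.3 353. ] mean [442.6 353.4] ext [17.9 18.1]
scene green px [ 61. 273.] A 671 ztop 475.9 mid [3
[... 937 characters left out ...]
mid [ 508.8 -330.6] mean [ 500.5 -325.3] ext [56.  58.3]
top blue px [196. 319.] A 31 ztop 78.1 mid [445.4 350.4] mean [444.4 349.9] ext [15.7 17.1]
top blue px [415. 372.] A 45 ztop 19.6 mid [356.2 -56.1] mean [356.3 -59.3] ext [12.1 38.5]
top green px [ 15. 183.] A 334 ztop 477.7 mid [423.2 221.7] mean [558.2 467. ] ext [333.2 538.3]
top green px [327. 199.] A 14 ztop 25.9 mid [695.8 124.2] mean [695.9 124.7] ext [ 4.9 16.3]
top green px [310. 209.] A 72 ztop 25.6 mid [675.7 153.2] mean [675.  155.5] ext [36.4 55.7]
top green px [400. 283.] A 69 ztop 23.5 mid [527.7 -24.1] mean [528.7 -25.1] ext [54.4 14.8]
[434.09026929 218.17502465  64.        ] [[560.58537733 221.13337926  12.        ]]
```

View pics/a.png

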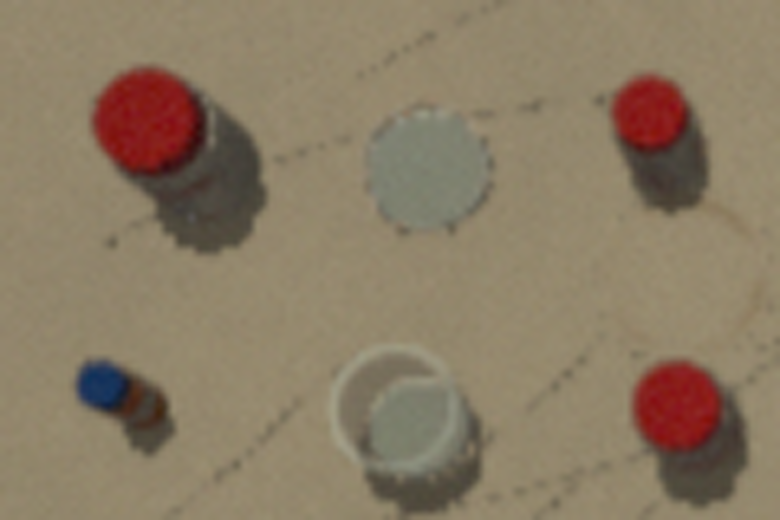

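View pics/b.png

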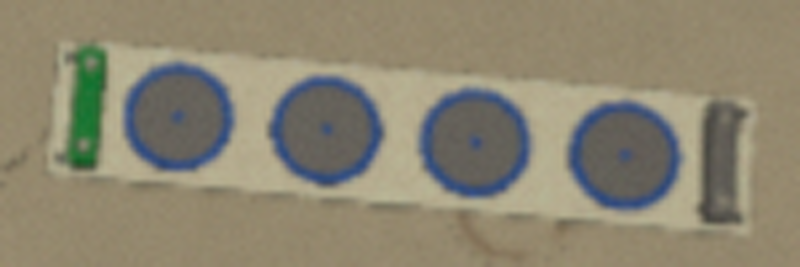

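Run:
```python
from h import *
def full(uv,s,x0,y0): return (np.array(uv,float)+.5)/s-.5+[x0,y0]
caps_=full([[149,119],[651,112],[678,404],[102,384]],6.5,110,145)
for nm,p,z in zip(("large","small","mid","vial"),caps_,(105,82,94,73)): print("top",nm,onz("top",[p],z)[0].round(1))
print("beaker rim",onz("top",full([[396,409]],6.5,110,145),64)[0].round(1),"dish",onz("top",full([[429,168]],6.5,110,145),12)[0].round(1))
M=onz("top",full([[178,117],[327,129.5],[476,142],[625,155.5]],800/150,240,160),7);print(M.round(1),np.linalg.norm(np.diff(M,axis=0),axis=1))
f=np.load("scene0.npz");p=f["p"]
for n in("scene","top"):
    q=np.load(f"{n}0.npz")["p"]
    for nm,lo in(("blue",((105,110,40),(125,255,255))),):
        for m,st,c in blobs(n,q,*lo,amin=25):
            hull=cv2.convexHull(np.argwhere(m)[:,::-1].astype(np.float32)); 
            P=onz(n,hull.reshape(-1,2),7)
            (cx,cy),r=cv2.minEnclosingCircle(P[:,:2].astype(np.float32))
            if 25<r<40: print(n,"mark",np.round([cx,cy,r],1))
    for m,st,c in blobs(n,q,(0,120,60),(8,255,255),(172,120,60),(180,255,255),amin=60):
        # top rim: upper contour of mask; report enclosing at known z
        hull=cv2.convexHull(np.argwhere(m)[:,::-1].astype(np.float32)).reshape(-1,2)
        for z in(82,94,105):
            P=onz(n,hull,z);(cx,cy),r=cv2.minEnclosingCircle(P[:,:2].astype(np.float32));print(n,"cap",c.round(),z,np.round([cx,cy,r],1))
crop=p[200:340,130:290,::-1];cv2.imwrite("pics/c.png",cv2.resize(crop,(686,600),interpolation=cv2.INTER_CUBIC))
```

```text
top large [559.4 328.1 105. ]
top small [570.8 109.4  82. ]
top mid [436.8  91.8  94. ]
top vial [445.8 350.9  73. ]
beaker rim [437.4 221.3  64. ] dish [560.  222.4  12. ]
[[ 529.6  -77.2    7. ]
 [ 523.3 -162.5    7. ]
 [ 516.9 -247.4    7. ]
 [ 510.1 -331.8    7. ]] [85.57845801 85.13177564 84.66020135]
scene mark [ 507.1 -331.3   29.3]
scene mark [ 513.6 -246.3   29.9]
scene mark [ 520.3 -161.7   29.9]
scene mark [526.6 -76.8  30.7]
scene cap [215. 216.] 82 [565.9 117.1  22.8]
scene cap [215. 216.] 94 [558.3 126.6  22.4]
scene cap [215. 216.] 105 [551.2 135.4  22. ]
scene cap [264. 226.] 82 [436.4  89.5  26.6]
scene cap [264. 226.] 94 [431.   99.5  26.1]
scene cap [264. 226.] 105 [426.  108.6  25.7]
scene cap [163. 273.] 82 [567.1 323.2  30. ]
scene cap [163. 273.] 94 [559.4 329.2  29.5]
scene cap [163. 273.] 105 [552.4 334.6  29. ]
top mark [ 781.9 -202.3   26.9]
top mark [529.7 -77.3  30. ]
top mark [ 522.6 -161.8   29.7]
top mark [ 516.1 -246.5   29.5]
top mark [ 509.8 -331.6   29.7]
top cap [132. 163.] 82 [563.9 334.6  25.9]
top cap [132. 163.] 94 [560.9 330.9  25.6]
top cap [132. 163.] 105 [558.2 327.5  25.4]
top cap [210. 162.] 82 [569.5 110.4  17.4]
top cap [210. 162.] 94 [566.5 108.9  17.2]
top cap [210. 162.] 105 [563.8 107.5  17.1]
top cap [214. 207.] 82 [437.   93.6  19.9]
top cap [214. 207.] 94 [435.3  92.3  19.7]
top cap [214. 207.] 105 [433.7  91.   19.5]
```

View pics/c.png

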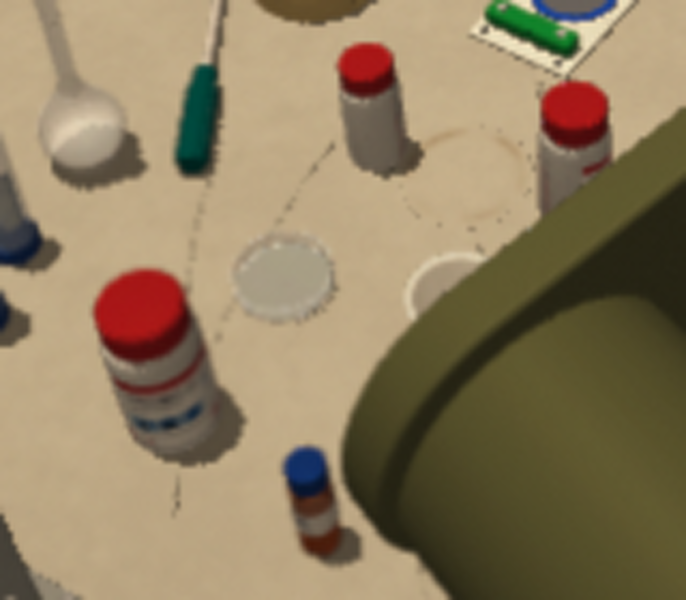

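The crop shows the cap tops in the scene camera at large (141,305), small (366,62), middle (575,103) and vial (306,464). The dish is at (285,277), and the arm partly hides the beaker.

Run:
```python
from h import *
uv=(np.array([[141,304],[366,61],[575,103],[306,463]])+.5)/4.287-.5+[130,200]
for nm,p,z in zip(("large","small","mid","vial"),uv,(105,82,94,73)): print("scene",nm,onz("scene",[p],z)[0].round(1))
```

```text
scene large [556.5 329.6 105. ]
scene small [568.  110.3  82. ]
scene mid [434.4  91.7  94. ]
scene vial [444.2 350.4  73. ]
```

drive_tool:
  rows: [-0.12,-0.03,0,0,0,0.14,-1,-0.25,-0.06,0,0,0,0.3,-1,-0.4,-0.09,0,0,0,0.45,-1,-0.55,-0.13,0,0,0,0.6,-1,-0.68,-0.16,0,0,0,0.75,-1,-0.75,-0.173,0,0,0,0.817,-1,-0.75,-0.173,0,0,0,0.817,-1,-0.75,-0.173,0,0,0,0.817,-1]

```text
time: 1.1
eef_pos: [444.2, 351.5, 205.2]
tcp_rot: [0.367, 0.93, -0.0, -0.0]
wrist_force: [0.7, -0.6, -0.7]
gripper_width: 1.001
finger_force: 0.0
```

drive_tool:
  rows: [0,0,0,0,0,0.3,-1,0,0,0,0,0,0.6,-1,0,0,0,0,0,0.817,-1,0,0,0,0,0,0.817,-1]

```text
time: 1.6
eef_pos: [443.9, 351.9, 205.5]
tcp_rot: [0.548, 0.837, 0.0, -0.0]
wrist_force: [0.3, -0.3, 0.0]
gripper_width: 0.998
finger_force: 0.0
```

drive_tool:
  rows: [0,0,0,0,0,0.3,-1,0,0,0,0,0,0.6,-1,0,0,0,0,0,0.817,-1,0,0,0,0,0,0.817,-1,0,0,0,0,0,0.817,-1]

```text
time: 2.22
eef_pos: [444.6, 351.3, 205.5]
tcp_rot: [0.705, 0.709, 0.0, -0.0]
wrist_force: [0.8, -0.3, -0.3]
gripper_width: 1.0
finger_force: 0.0
```

The tool is now aligned: tool x is world +y, tool y is world +x and tool z is down. Both cameras agree to within 3 mm. Next I pick up the vial.

drive_tool:
  rows: [-0.001,0.001,0.1,0,0,0,-1,-0.001,0.001,0.22,0,0,0,-1,-0.001,0.001,0.32,0,0,0,-1,-0.001,0.001,0.4,0,0,0,-1,-0.001,0.001,0.44,0,0,0,-1,-0.001,0.001,0.458,0,0,0,-1,-0.001,0.001,0.458,0,0,0,0,-0.001,0.001,0.458,0,0,0,0,-0.001,0.001,0.458,0,0,0,0.3,-0.001,0.001,0.458,0,0,0,0.3,-0.001,0.001,0.458,0,0,0,1,-0.001,0.001,0.458,0,0,0,1,-0.001,0.001,0.458,0,0,0,1,-0.001,0.001,0.458,0,0,0,1,-0.001,0.001,0.458,0,0,0,1,-0.001,0.001,0.458,0,0,0,1]
  squeeze: 20

```text
time: 4.22
eef_pos: [445.2, 350.7, 22.2]
tcp_rot: [0.707, 0.707, -0.0, 0.0]
wrist_force: [-0.6, -0.7, -0.3]
gripper_width: 0.239
finger_force: 20.0
```

drive_tool:
  rows: [0,0,-0.05,0,0,0,1,0,0,-0.15,0,0,0,1,0,0,-0.25,0,0,0,1,-0.03,0,-0.33,0,0,0,1,-0.1,0.02,-0.36,0,0,0,1,-0.2,0.04,-0.37,0,0,0,1,-0.3,0.06,-0.37,0,0,0,1,-0.4,0.08,-0.37,0,0,0,1,-0.48,0.1,-0.37,0,0,0,1,-0.5,0.1,-0.37,0,0,0,1,-0.5,0.1,-0.37,0,0,0,1,-0.5,0.1,-0.37,0,0,0,1]

```text
time: 5.72
eef_pos: [485.2, 151.6, 170.2]
tcp_rot: [0.707, 0.708, 0.0, -0.0]
wrist_force: [0.3, 0.5, -0.7]
gripper_width: 0.244
finger_force: 20.0
```

drive_tool:
  rows: [-0.08,0.02,0,0,0,0,1,-0.2,0.04,0,0,0,0,1,-0.32,0.06,0,0,0,0,1,-0.43,0.08,0,0,0,0,1,-0.52,0.1,0,0,0,0,1,-0.56,0.107,0,0,0,0,1,-0.57,0.107,0,0,0,0,1,-0.57,0.107,0,0,0,0,1,-0.57,0.107,0,0,0,0,1]

```text
time: 6.85
eef_pos: [528.2, -76.2, 170.3]
tcp_rot: [0.707, 0.708, 0.0, -0.0]
wrist_force: [-0.3, 0.0, -0.7]
gripper_width: 0.241
finger_force: 20.0
```

Run:
```python
from h import *
s=get_state();print(s["eef_pos"],s["gripper_width"],s["finger_force"])
p,d=grab_frame("scene");cv2.imwrite("pics/s1.png",cv2.resize(p[100:340,160:480,::-1],(800,600),interpolation=cv2.INTER_CUBIC))
```

```text
[528.21660218 -76.24109554 170.3224748 ] 0.24078237152259616 20.000000596046448
```

View pics/s1.png

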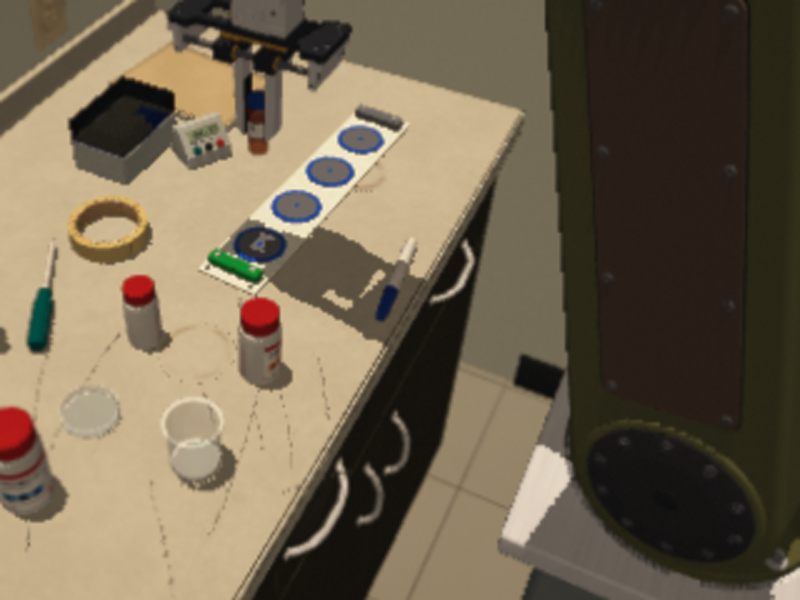

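The vial hangs upright above mark 1, with its foot at crop (258,150), so I lower it and release.

drive_tool:
  rows: [-0.002,0,0.1,0,0,0,1,-0.002,0,0.2,0,0,0,1,-0.002,0,0.28,0,0,0,1,-0.002,0,0.32,0,0,0,1,-0.002,0,0.34,0,0,0,1,-0.002,0,0.348,0,0,0,1,-0.002,0,0.351,0,0,0,1,-0.002,0,0.351,0,0,0,1,-0.002,0,0.351,0,0,0,1,-0.002,0,0.351,0,0,0,0.4,-0.002,0,0.351,0,0,0,0.3,-0.002,0,0.351,0,0,0,0.2,-0.002,0,0.351,0,0,0,0,-0.002,0,0.351,0,0,0,0]

```text
time: 8.65
eef_pos: [528.3, -78.1, 29.9]
tcp_rot: [0.707, 0.707, 0.0, 0.0]
wrist_force: [-0.2, 0.3, -0.3]
gripper_width: 0.501
finger_force: 0.0
```

drive_tool:
  rows: [0,0,-0.05,0,0,0,0,0,0,-0.14,0,0,0,0,0,0,-0.25,0,0,0,-1,0.1,0,-0.33,0,0,0,-1,0.22,0.03,-0.33,0,0,0,-1,0.34,0.06,-0.33,0,0,0,-1,0.44,0.09,-0.33,0,0,0,-1,0.467,0.103,-0.33,0,0,0,-1,0.467,0.103,-0.33,0,0,0,-1,0.467,0.103,-0.33,0,0,0,-1]

```text
time: 9.9
eef_pos: [569.2, 107.5, 161.8]
tcp_rot: [0.707, 0.707, -0.0, -0.0]
wrist_force: [-0.8, 0.1, -0.4]
gripper_width: 0.999
finger_force: 0.0
```

```bash
cat >> h.py <<'E'
def check(name,crop):
    x0,y0,w,h=crop
    for n in("top",):
        p,d=grab_frame(n); cv2.imwrite(f"pics/{name}.png",cv2.resize(p[y0:y0+h,x0:x0+w,::-1],None,fx=800/w,fy=800/w,interpolation=cv2.INTER_CUBIC))
    q,_=grab_frame("scene"); np.savez(name+".npz",t=p,s=q); caps("top",p,d)
E
python3 - <<'E'
from h import *
print(get_state()["eef_pos"]);check("k1",(230,150,160,60))
E
```

```text
[569.21267558 107.54694994 161.79976326]
top red px [207. 255.] A 215 ztop 109.4 mid [418.3 152.2] mean [556.7 326.8] ext [323.4 399.3]
top blue px [490. 164.] A 117 ztop 83.6 mid [ 755.4 -192.8] mean [ 752.4 -195.2] ext [38.6 36.1]
top blue px [427. 281.] A 100 ztop 83.0 mid [529.7 -77. ] mean [529.8 -76.6] ext [21.2 14.7]
top blue px [470. 289.] A 61 ztop 12.4 mid [ 522.6 -161.3] mean [ 521.  -164.2] ext [57.1 58.1]
top blue px [555. 299.] A 54 ztop 11.6 mid [ 396.9 -203.6] mean [ 496.4 -319.7] ext [280.7 312.2]
top blue px [514. 300.] A 34 ztop 11.2 mid [ 503.2 -247.7] mean [ 498.  -246.9] ext [34.7 54.7]
top blue px [415. 372.] A 44 ztop 18.8 mid [309.5 -56.1] mean [353.1 -57.4] ext [105.9  38.6]
top green px [ 15. 183.] A 278 ztop 478.2 mid [423.2 221.4] mean [556.7 463.6] ext [333.3 537.9]
top green px [400. 283.] A 67 ztop 23.9 mid [528.4 -24.2] mean [529.3 -24.8] ext [53.7 14.5]
```

View pics/k1.png

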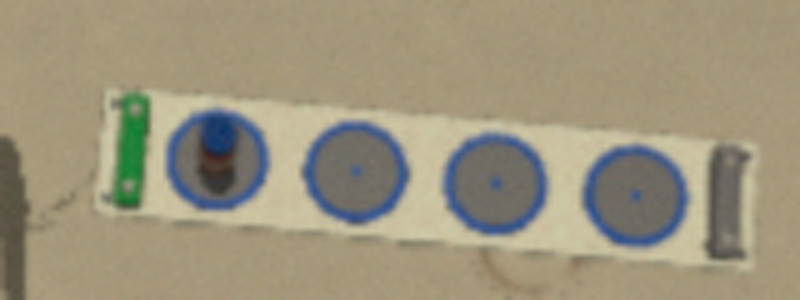

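The vial stands upright on mark 1, its cap at crop (219,131) and the mark at (217,160), which is the lean I'd expect from perspective. Next is the small jar.

drive_tool:
  rows: [0.004,0,0.1,0,0,0,-1,0.004,0,0.2,0,0,0,-1,0.004,0,0.28,0,0,0,-1,0.004,0,0.33,0,0,0,-1,0.004,0,0.35,0,0,0,-1,0.004,0,0.35,0,0,0,-1,0.004,0,0.35,0,0,0,0,0.004,0,0.35,0,0,0,0,0.004,0,0.35,0,0,0,1,0.004,0,0.35,0,0,0,1,0.004,0,0.35,0,0,0,1,0.004,0,0.35,0,0,0,1,0.004,0,0.35,0,0,0,1,0.004,0,0.35,0,0,0,1]
  squeeze: 25

```text
time: 11.75
eef_pos: [569.3, 110.4, 21.8]
tcp_rot: [0.707, 0.707, -0.0, -0.0]
wrist_force: [-0.0, -0.2, 0.9]
gripper_width: 0.393
finger_force: 24.9
```

Run:
```python
from h import *
f=np.load("k1.npz");u=lambda a:(np.array(a)+.5)/5-.5+[230,150]
print("vial",onz("top",u([[219,131]]),80).round(1),"marks",onz("top",u([[217,160],[355.5,171.5],[495.5,184],[635.5,196]]),7)[:,:2].round(1))
cv2.imwrite("pics/k1s.png",cv2.resize(f["s"][135:215,230:340,::-1],None,fx=7,fy=7,interpolation=cv2.INTER_CUBIC))
```

```text
vial [[531.6 -76.7  80. ]] marks [[ 529.4  -77.3]
 [ 523.2 -161.9]
 [ 516.4 -247. ]
 [ 509.9 -331.6]]
```

View pics/k1s.png

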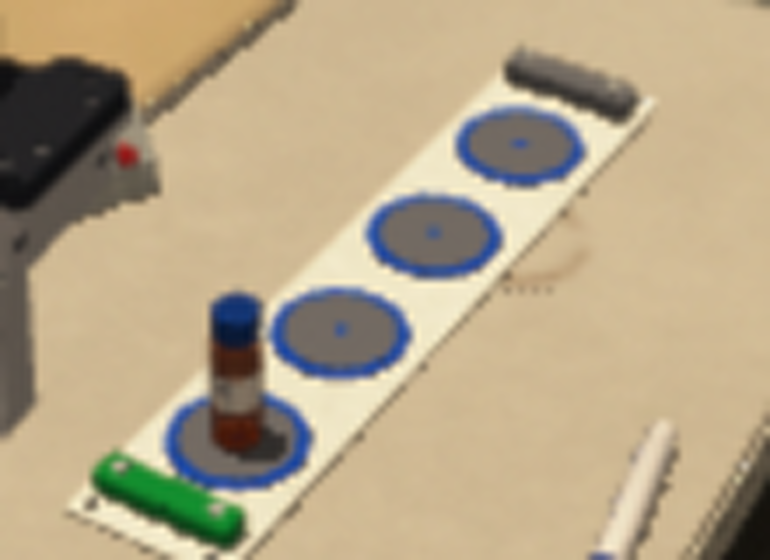

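The scene view confirms the vial is centred. I carry the small jar to mark 2.

drive_tool:
  rows: [0,0,-0.05,0,0,0,1,0,0,-0.14,0,0,0,1,0,0,-0.24,0,0,0,1,-0.04,0,-0.32,0,0,0,1,-0.12,-0.02,-0.35,0,0,0,1,-0.22,-0.04,-0.35,0,0,0,1,-0.34,-0.06,-0.35,0,0,0,1,-0.46,-0.08,-0.35,0,0,0,1,-0.57,-0.1,-0.35,0,0,0,1,-0.65,-0.115,-0.35,0,0,0,1,-0.681,-0.12,-0.35,0,0,0,1,-0.681,-0.12,-0.35,0,0,0,1,-0.681,-0.12,-0.35,0,0,0,1]

```text
time: 13.38
eef_pos: [521.7, -161.1, 161.8]
tcp_rot: [0.707, 0.708, 0.0, -0.0]
wrist_force: [-0.8, -0.5, -1.4]
gripper_width: 0.393
finger_force: 24.9
```

```bash
python3 -c "
from h import *
for i in range(3):
  s=get_state();print(s['eef_pos'],s['gripper_width'],s['finger_force'])"
```

```text
[ 521.71941349 -161.09114456  161.7829995 ] 0.3926526798659457 24.870604046154767
[ 521.71941349 -161.09114456  161.7829995 ] 0.3926526798659457 24.870604046154767
[ 521.71941349 -161.09114456  161.7829995 ] 0.3926526798659457 24.870604046154767
```

Down 132.4 mm (0.331), y −0.8 mm.

drive_tool:
  rows: [-0.002,0,0.1,0,0,0,1,-0.002,0,0.19,0,0,0,1,-0.002,0,0.26,0,0,0,1,-0.002,0,0.3,0,0,0,1,-0.002,0,0.32,0,0,0,1,-0.002,0,0.328,0,0,0,1,-0.002,0,0.331,0,0,0,1,-0.002,0,0.331,0,0,0,1,-0.002,0,0.331,0,0,0,1,-0.002,0,0.331,0,0,0,0.1,-0.002,0,0.331,0,0,0,0,-0.002,0,0.331,0,0,0,-0.1,-0.002,0,0.331,0,0,0,-0.3,-0.002,0,0.331,0,0,0,-0.3]

```text
time: 15.12
eef_pos: [521.5, -162.9, 29.5]
tcp_rot: [0.707, 0.707, 0.0, 0.0]
wrist_force: [0.5, -0.3, 0.2]
gripper_width: 0.647
finger_force: 0.0
```

drive_tool:
  rows: [0,0,-0.05,0,0,0,-0.3,0,0,-0.14,0,0,0,-0.3,0,0,-0.25,0,0,0,-1,0.06,-0.02,-0.33,0,0,0,-1,0.18,-0.06,-0.33,0,0,0,-1,0.3,-0.1,-0.33,0,0,0,-1,0.42,-0.14,-0.33,0,0,0,-1,0.53,-0.18,-0.33,0,0,0,-1,0.61,-0.205,-0.33,0,0,0,-1,0.634,-0.215,-0.33,0,0,0,-1,0.634,-0.215,-0.33,0,0,0,-1,0.634,-0.215,-0.33,0,0,0,-1]

```text
time: 16.62
eef_pos: [435.7, 89.8, 161.4]
tcp_rot: [0.707, 0.707, -0.0, 0.0]
wrist_force: [-0.4, -0.4, 0.9]
gripper_width: 0.999
finger_force: 0.0
```

Next, the middle jar.

drive_tool:
  rows: [0.004,0,0.1,0,0,0,-1,0.004,0,0.2,0,0,0,-1,0.004,0,0.28,0,0,0,-1,0.004,0,0.32,0,0,0,-1,0.004,0,0.333,0,0,0,-1,0.004,0,0.333,0,0,0,-1,0.004,0,0.333,0,0,0,0,0.004,0,0.333,0,0,0,0,0.004,0,0.333,0,0,0,1,0.004,0,0.333,0,0,0,1,0.004,0,0.333,0,0,0,1,0.004,0,0.333,0,0,0,1,0.004,0,0.333,0,0,0,1,0.004,0,0.333,0,0,0,1]
  squeeze: 30

```text
time: 18.38
eef_pos: [435.5, 92.3, 28.3]
tcp_rot: [0.707, 0.707, 0.0, 0.0]
wrist_force: [-0.4, 0.6, 1.4]
gripper_width: 0.454
finger_force: 29.8
```

Run:
```python
from h import *
s=get_state();print(s['eef_pos'],s['gripper_width'])
check("k2",(230,140,160,80))
f=np.load("k2.npz");a=cv2.resize(f["s"][135:215,230:340,::-1],(660,480),interpolation=cv2.INTER_CUBIC)
cv2.imwrite("pics/k2s.png",a)
```

```text
[435.47044435  92.30084589  28.30044643] 0.45362046354145924
top red px [207. 255.] A 215 ztop 110.0 mid [558.6 328. ] mean [558.9 328.5] ext [42.1 43.2]
top red px [474. 279.] A 106 ztop 93.2 mid [ 523.8 -161.5] mean [ 523.8 -162.3] ext [29.7 29.2]
top blue px [490. 164.] A 114 ztop 83.4 mid [ 755.1 -194.4] mean [ 752.  -197.1] ext [38.3 33.3]
top blue px [427. 282.] A 100 ztop 84.1 mid [529.1 -76.9] mean [529.4 -77. ] ext [20.4 14.6]
top blue px [468. 293.] A 50 ztop 11.7 mid [ 402.  -118.8] mean [ 506.  -154.3] ext [290.7 142.6]
top blue px [510. 295.] A 50 ztop 11.7 mid [ 515.5 -246.3] mean [ 507.2 -240.7] ext [59.4 58. ]
top blue px [555. 299.] A 57 ztop 11.8 mid [ 396.9 -203.5] mean [ 495.5 -320.2] ext [280.5 312. ]
top blue px [415. 372.] A 44 ztop 20.7 mid [356.1 -56. ] mean [355.9 -57.2] ext [12.2 38.5]
top green px [ 14. 179.] A 252 ztop 478.3 mid [562.4 473. ] mean [566.5 472.3] ext [55.  37.8]
top green px [ 15. 202.] A 49 ztop 477.7 mid [535.4 469. ] mean [535.2 468.4] ext [13.2 27.1]
top green px [327. 200.] A 18 ztop 25.4 mid [478.7  42.3] mean [657.9 109.6] ext [444.3 179.6]
top green px [309. 209.] A 69 ztop 25.1 mid [474.7  66.4] mean [667.5 152.1] ext [436.3 227.8]
top green px [400. 283.] A 68 ztop 24.0 mid [528.3 -24.1] mean [527.  -24.9] ext [55.9 14.8]
```

View pics/k2s.png

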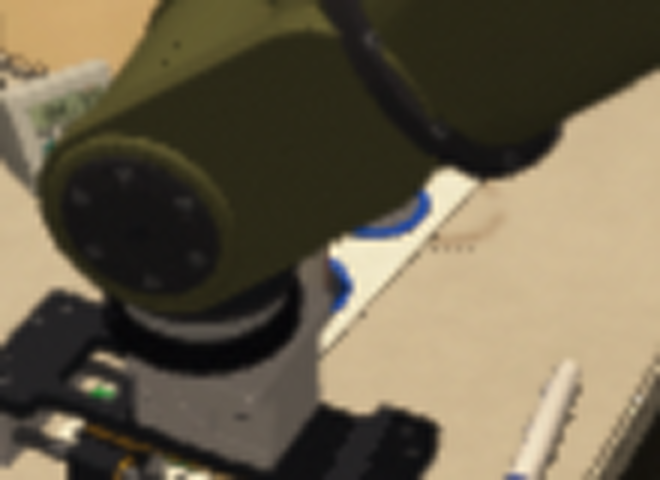

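The arm hides the board in the scene camera. The top-view numbers put the small jar within about 1 mm of mark 2. Middle jar to mark 3.

drive_tool:
  rows: [0,0,-0.05,0,0,0,1,0,0,-0.14,0,0,0,1,0,0,-0.24,0,0,0,1,-0.04,0,-0.32,0,0,0,1,-0.12,0.02,-0.35,0,0,0,1,-0.22,0.04,-0.35,0,0,0,1,-0.34,0.07,-0.35,0,0,0,1,-0.46,0.1,-0.35,0,0,0,1,-0.58,0.13,-0.35,0,0,0,1,-0.7,0.16,-0.35,0,0,0,1,-0.8,0.185,-0.35,0,0,0,1,-0.85,0.199,-0.35,0,0,0,1,-0.85,0.199,-0.35,0,0,0,1,-0.85,0.199,-0.35,0,0,0,1]

```text
time: 20.23
eef_pos: [514.9, -246.9, 167.9]
tcp_rot: [0.707, 0.707, -0.0, -0.0]
wrist_force: [0.5, -1.1, -1.2]
gripper_width: 0.45
finger_force: 29.8
```

drive_tool:
  rows: [0,0,0.1,0,0,0,1,0,0,0.19,0,0,0,1,0,0,0.26,0,0,0,1,0,0,0.3,0,0,0,1,0,0,0.32,0,0,0,1,0,0,0.327,0,0,0,1,0,0,0.33,0,0,0,1,0,0,0.33,0,0,0,1,0,0,0.33,0,0,0,1,0,0,0.33,0,0,0,0,0,0,0.33,0,0,0,-0.1,0,0,0.33,0,0,0,-0.2,0,0,0.33,0,0,0,-0.4,0,0,0.33,0,0,0,-0.4]

```text
time: 21.98
eef_pos: [515.2, -247.7, 36.3]
tcp_rot: [0.707, 0.707, -0.0, 0.0]
wrist_force: [0.2, 1.2, 0.6]
gripper_width: 0.7
finger_force: 0.0
```

drive_tool:
  rows: [0,0,-0.05,0,0,0,-0.4,0,0,-0.14,0,0,0,-0.4,0,0,-0.25,0,0,0,-1,0.06,0,-0.33,0,0,0,-1,0.18,0.01,-0.33,0,0,0,-1,0.3,0.02,-0.33,0,0,0,-1,0.42,0.03,-0.33,0,0,0,-1,0.54,0.04,-0.33,0,0,0,-1,0.65,0.05,-0.33,0,0,0,-1,0.7,0.05,-0.33,0,0,0,-1,0.7,0.05,-0.33,0,0,0,-1]

```text
time: 23.35
eef_pos: [534.9, 32.8, 168.2]
tcp_rot: [0.706, 0.708, -0.0, 0.0]
wrist_force: [0.0, -0.9, 0.1]
gripper_width: 1.001
finger_force: 0.0
```

drive_tool:
  rows: [0.1,0.01,0,0,0,0,-1,0.22,0.02,0,0,0,0,-1,0.34,0.03,0,0,0,0,-1,0.46,0.04,0,0,0,0,-1,0.58,0.05,0,0,0,0,-1,0.68,0.057,0,0,0,0,-1,0.74,0.057,0,0,0,0,-1,0.74,0.057,0,0,0,0,-1,0.74,0.057,0,0,0,0,-1]

```text
time: 24.48
eef_pos: [558.2, 326.7, 168.1]
tcp_rot: [0.707, 0.707, -0.0, 0.0]
wrist_force: [0.5, -1.5, -0.8]
gripper_width: 0.999
finger_force: 0.0
```

Run:
```python
from h import *
s=get_state();print(s['eef_pos'],s['gripper_width'])
check("k3",(110,140,160,80))
```

```text
[558.20057146 326.70308793 168.13818769] 0.9989153489894164
top red px [213. 254.] A 97 ztop 111.4 mid [418.  141.4] mean [544.9 298.2] ext [322.8 377.9]
top red px [474. 279.] A 106 ztop 93.3 mid [ 523.8 -161.3] mean [ 523.7 -161.9] ext [29.4 29.1]
top red px [521. 282.] A 152 ztop 105.5 mid [ 395.4 -156.3] mean [ 510.7 -243.1] ext [277.7 217.6]
top blue px [490. 164.] A 117 ztop 83.6 mid [ 754.4 -194.6] mean [ 752.5 -195.6] ext [37.9 33. ]
top blue px [427. 281.] A 101 ztop 83.8 mid [529.3 -76.9] mean [529.9 -76.8] ext [20.6 14.7]
top blue px [469. 294.] A 48 ztop 11.5 mid [ 397.1 -118.9] mean [ 503.  -159.5] ext [281.  142.7]
top blue px [511. 296.] A 41 ztop 12.4 mid [ 515.5 -246.8] mean [ 507.1 -239.5] ext [53.6 53.9]
top blue px [555. 298.] A 59 ztop 12.0 mid [ 508.9 -330.6] mean [ 502.6 -328.6] ext [56.6 57.8]
top blue px [415. 372.] A 44 ztop 18.5 mid [356.4 -56.1] mean [355.8 -55.9] ext [12.2 38.7]
top green px [ 16. 181.] A 304 ztop 478.0 mid [423.1 221.6] mean [560.9 467.3] ext [332.9 538.3]
top green px [326. 200.] A 16 ztop 26.0 mid [693.6 124.2] mean [694.5 125.2] ext [10.6 15.9]
top green px [309. 210.] A 58 ztop 25.0 mid [674.8 159.1] mean [673.9 158.5] ext [36.3 42.9]
top green px [400. 280.] A 56 ztop 23.9 mid [533.9 -25.3] mean [532.4 -25.5] ext [43.2 12.1]
```

View pics/k3.png

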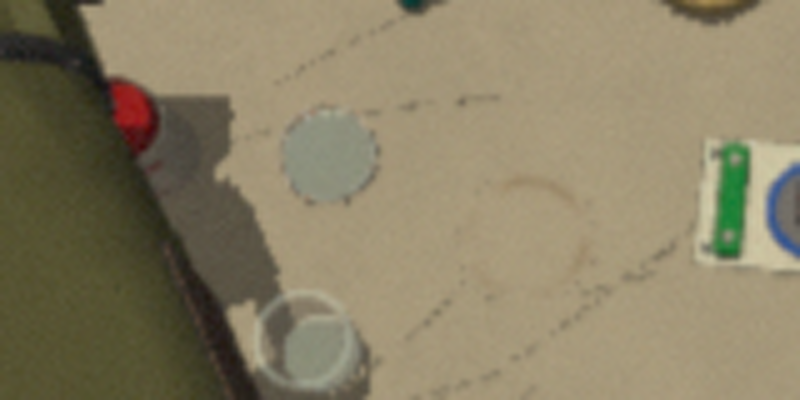

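The large jar and the beaker both stand where they did before: red cap at crop (130,118), beaker rim at (306,340). Next, the large jar.

drive_tool:
  rows: [0.004,0,0.1,0,0,0,-1,0.004,0,0.2,0,0,0,-1,0.004,0,0.28,0,0,0,-1,0.004,0,0.32,0,0,0,-1,0.004,0,0.338,0,0,0,-1,0.004,0,0.338,0,0,0,-1,0.004,0,0.338,0,0,0,0,0.004,0,0.338,0,0,0,0,0.004,0,0.338,0,0,0,1,0.004,0,0.338,0,0,0,1,0.004,0,0.338,0,0,0,1,0.004,0,0.338,0,0,0,1,0.004,0,0.338,0,0,0,1,0.004,0,0.338,0,0,0,1]
  squeeze: 35

```text
time: 26.32
eef_pos: [557.8, 330.0, 33.1]
tcp_rot: [0.707, 0.707, 0.0, 0.0]
wrist_force: [0.7, 0.1, 1.4]
gripper_width: 0.535
finger_force: 35.0
```

drive_tool:
  rows: [0,0,-0.05,0,0,0,1,0,0,-0.14,0,0,0,1,0,0,-0.24,0,0,0,1,-0.04,0,-0.32,0,0,0,1,-0.12,0,-0.35,0,0,0,1,-0.22,-0.01,-0.35,0,0,0,1,-0.34,-0.02,-0.35,0,0,0,1,-0.46,-0.03,-0.35,0,0,0,1,-0.58,-0.04,-0.35,0,0,0,1,-0.7,-0.05,-0.35,0,0,0,1,-0.8,-0.06,-0.35,0,0,0,1,-0.85,-0.06,-0.35,0,0,0,1,-0.85,-0.06,-0.35,0,0,0,1]

```text
time: 27.95
eef_pos: [534.0, -10.6, 173.7]
tcp_rot: [0.707, 0.707, 0.0, 0.0]
wrist_force: [0.1, -0.0, -1.9]
gripper_width: 0.53
finger_force: 35.0
```

drive_tool:
  rows: [-0.08,0,0,0,0,0,1,-0.2,-0.01,0,0,0,0,1,-0.32,-0.02,0,0,0,0,1,-0.44,-0.03,0,0,0,0,1,-0.56,-0.04,0,0,0,0,1,-0.67,-0.05,0,0,0,0,1,-0.76,-0.06,0,0,0,0,1,-0.802,-0.064,0,0,0,0,1,-0.802,-0.064,0,0,0,0,1,-0.802,-0.064,0,0,0,0,1]

```text
time: 29.2
eef_pos: [508.9, -329.4, 173.1]
tcp_rot: [0.706, 0.708, 0.0, -0.0]
wrist_force: [0.0, -0.0, -2.8]
gripper_width: 0.533
finger_force: 35.0
```

drive_tool:
  rows: [-0.004,0,0.1,0,0,0,1,-0.004,0,0.19,0,0,0,1,-0.004,0,0.26,0,0,0,1,-0.004,0,0.3,0,0,0,1,-0.004,0,0.32,0,0,0,1,-0.004,0,0.328,0,0,0,1,-0.004,0,0.331,0,0,0,1,-0.004,0,0.331,0,0,0,1,-0.004,0,0.331,0,0,0,1,-0.004,0,0.331,0,0,0,-0.2,-0.004,0,0.331,0,0,0,-0.3,-0.004,0,0.331,0,0,0,-0.4,-0.004,0,0.331,0,0,0,-0.6,-0.004,0,0.331,0,0,0,-0.6]

```text
time: 30.95
eef_pos: [508.4, -332.5, 40.7]
tcp_rot: [0.707, 0.707, -0.0, 0.0]
wrist_force: [0.6, -0.0, -0.4]
gripper_width: 0.8
finger_force: 0.0
```

drive_tool:
  rows: [0,0,-0.05,0,0,0,-0.6,0,0,-0.14,0,0,0,-0.6,0,0,-0.25,0,0,0,-1,0,0,-0.35,0,0,0,-1,0.1,-0.05,-0.38,0,0,0,-1,0.22,-0.1,-0.38,0,0,0,-1,0.34,-0.15,-0.38,0,0,0,-1,0.46,-0.2,-0.38,0,0,0,-1,0.58,-0.23,-0.38,0,0,0,-1,0.7,-0.23,-0.38,0,0,0,-1,0.82,-0.23,-0.38,0,0,0,-1,0.94,-0.23,-0.38,0,0,0,-1,1,-0.23,-0.38,0,0,0,-1,1,-0.23,-0.38,0,0,0,-1]

```text
time: 32.7
eef_pos: [416.2, 68.5, 193.8]
tcp_rot: [0.706, 0.708, 0.001, 0.0]
wrist_force: [-0.6, -0.1, -0.9]
gripper_width: 1.001
finger_force: 0.0
```

Run:
```python
from h import *
s=get_state();print(s['eef_pos'],s['gripper_width'])
check("k4",(230,145,160,70))
f=np.load("k4.npz");cv2.imwrite("pics/k4s.png",cv2.resize(f["s"][120:220,220:350,::-1],None,fx=6,fy=6,interpolation=cv2.INTER_CUBIC))
```

```text
[416.21110819  68.5182616  193.79276562] 1.0013134052907762
top red px [474. 279.] A 106 ztop 93.3 mid [ 523.8 -161.4] mean [ 523.2 -161.7] ext [29.4 29.2]
top red px [521. 282.] A 152 ztop 105.1 mid [ 515.2 -246.5] mean [ 515.3 -246.7] ext [37.2 37. ]
top red px [569. 285.] A 223 ztop 116.6 mid [ 510.8 -329.8] mean [ 510.2 -330.5] ext [43.8 45.8]
top blue px [491. 163.] A 112 ztop 83.0 mid [ 754.5 -194.7] mean [ 753.7 -197.1] ext [36.1 33.2]
top blue px [427. 281.] A 101 ztop 83.9 mid [529.4 -77. ] mean [529.4 -76.6] ext [20.3 14.5]
top blue px [468. 293.] A 52 ztop 11.5 mid [ 520.6 -161.3] mean [ 511.4 -158.8] ext [53.3 58.1]
top blue px [511. 297.] A 44 ztop 12.3 mid [ 513.9 -247.4] mean [ 503.1 -242.8] ext [56.3 55.2]
top blue px [545. 292.] A 20 ztop 12.2 mid [ 516.6 -309.7] mean [ 517.2 -307.6] ext [34.7 15.7]
top blue px [556. 308.] A 15 ztop 11.3 mid [ 485.3 -328. ] mean [ 483.7 -326.7] ext [ 9. 36.]
top blue px [415. 372.] A 43 ztop 19.6 mid [356.1 -56.1] mean [355.5 -57. ] ext [12.6 38.6]
top green px [ 14. 183.] A 305 ztop 478.0 mid [423.  222.2] mean [560.2 470.1] ext [332.8 539.5]
top green px [320. 204.] A 35 ztop 25.8 mid [687.6 137.7] mean [686.5 138.3] ext [19.6 24.9]
top green px [304. 212.] A 28 ztop 25.2 mid [666.7 165.4] mean [667.8 166.9] ext [22.7 31.1]
top green px [400. 283.] A 69 ztop 24.0 mid [406.1 -32.1] mean [523.4 -25.7] ext [299.1  30.8]
```

View pics/k4.png

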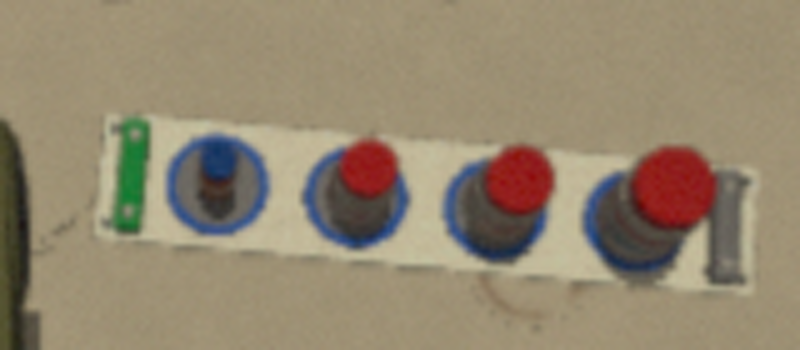

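View pics/k4s.png

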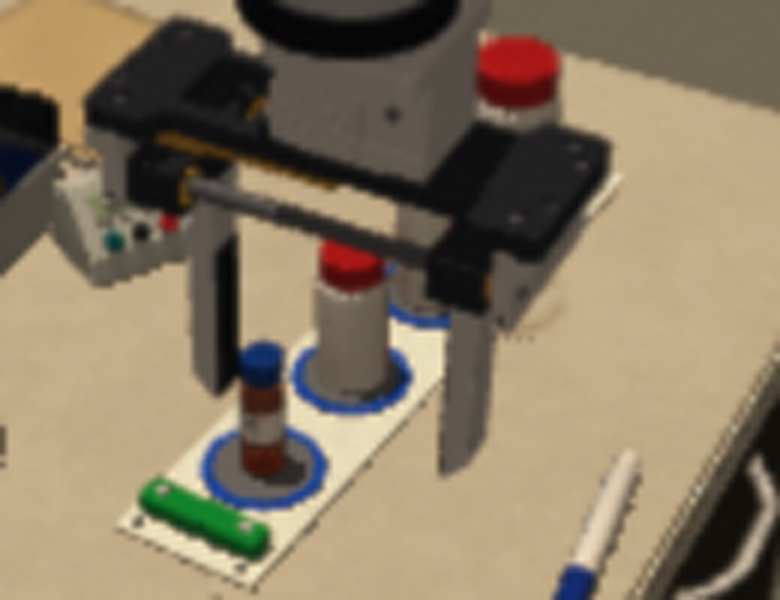

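All four stand upright in height order, the shortest by the green block. Their cap centres are within about 1.5 mm of the mark centres, and the gripper is clear, so I'm handing it in.

```bash
python3 -c "
from cell import *
print(close_job())"
```

```text
the job is handed in; nothing more can be done
None
```

The job is handed in: the vial and the small, middle and large jars stand upright on marks 1 to 4, rising from the green block, each within about 1.5 mm of centre by the top camera, and the beaker was not touched.

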